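# Fit the new double lid to the tin and lift off its outer lid

### The job

Take the old cracked wooden lid off the tin and drop it into the wire basket. Then pick up the new double lid by its centre knob, outer and inner lid nested together, lower it into the tin's mouth until it sits fully home (don't let it fall in), and let go of it. Finally take the outer lid by its collar, lift it alone straight up until it is well clear above the knob, with the inner lid left seated and undisturbed, and finish still holding the outer lid level over the tin; leave the tin, basket, cups and scoop standing where they are.

Things in the scene. Friction and masses are not known exactly. Their poses are not given: they have to be found in the camera images.
- tin: open round steel tin standing loose on the bench, 98 mm outside diameter, 92 mm inside, 90 mm tall, about 0.9 kg; origin at the centre of its underside, z up. At the start the old lid closes its mouth. A lid seats with its flange on the rim, 90 mm above the origin.
- old_lid: dark wooden lid lying loose in the tin's mouth, 0.12 kg. Origin: centre of its underside, z up. Plug 0-10 mm (88 mm across, 76 at the bottom), flange 10-15 mm (100 mm across), on top a straight upright ridge to grip, 15-41 mm, 60 mm long along its x, 12 mm thick along its y. On the tin its origin is 80 mm above the tin's.
- inner_lid: inner half of the new lid, aluminium, 0.18 kg, stands on the bench. Origin: centre of its underside, z up. Plug 0-12 mm (88 mm across, lowest 7 mm taper to 76), flange 12-16 mm (103 mm across), round wooden knob 20 mm thick, 16-66 mm, rising through the outer lid's collar, 26 mm showing. Seated, its origin is 78 mm above the tin's. Lifted by the knob it carries the outer lid.
- outer_lid: outer half of the new lid, steel, 0.14 kg, lies loose on the inner lid's flange. Origin: centre of its lower edge, z up; nested it is 8 mm above the inner lid's origin (2 mm side play, no latch). Skirt 0-8 mm (114 mm across, 107 inside), ring plate 8-12 mm, round upright collar to grip, 12-32 mm, 42 mm outside, 34 inside, the knob standing free in it.
- basket: rectangular steel wire basket standing loose, open at the top, 190 mm (its x) by 170 mm (its y) outside, 80 mm tall, walls and floor 4 mm, about 0.8 kg; origin at the centre of its underside, z up.
- cini0: small white ceramic cup without handle, 68 mm across the rim, 50 mm tall, a bystander; origin at the centre of its underside
- cini1: small white ceramic cup without handle, 68 mm across the rim, 50 mm tall, a bystander; origin at the centre of its underside
- cini2: small white ceramic cup without handle, 68 mm across the rim, 50 mm tall, a bystander; origin at the centre of its underside
- scoop: green plastic scoop lying on the bench, 150 mm long along its x, 30 mm tall, a bystander; origin on the bench near its middle
Things that resemble listed ones, but are neither listed nor needed, are in the scene too. What is shaped like the outer_lid but blue is not meant.

How it is judged:
By the outcome, as a careful person would: the job done as asked, in the order asked, and still so for the second after the job is handed in, while the arm keeps its last pose, push and grip.
It also fails if it takes over 72 s, if anything falls off the work surface, if the arm or the gripper's body presses on something with over 40 N, if the wrist force passes 120 N, or if a joint passes its speed limit or range.

### The arm

A 6-joint arm with a two-finger parallel gripper is mounted at the origin on the work surface. World frame = base frame: x ahead of the robot, y to its left, z up, the work surface at z = 0. Lengths are in mm, angles in degrees, forces in N, time in s.
With the tool pointing down it reaches from about 300 to 850 mm from the base axis. Payload 4.2 kg.
Tool frame: the origin (TCP) lies midway between the tips of the shut fingers; the grasp point (between the pads) lies 19 mm behind it; z points along the fingers, y is the line along which they close (so a half turn about z gives the same grasp; the last joint's range is limited). The gripper opens to 91 mm and grips with 3 to 60 N. Pads are 32 mm wide; open, the fingers measure 118 mm over their backs; the gripper's body (76 mm by 178 mm) begins 60 mm behind the grasp point.
Start: joints at [67.036, 18.312, 89.639, -0, 72.044, -1.146], TCP at [213.71, 533.827, 213.976] pointing down, gripper open.
Joint ranges: [-177.97, 177.97], [-48.28, 115.42], [12.27, 149.76], [-77.06, 257.06], [2.81, 150.46], [-146.56, 146.56]. Speed limits (degrees/s): [147.25, 147.25, 180, 180, 180, 180].

### API

Orientations are given as [roll, pitch, yaw] about the fixed x, y, z axes, in that order (R = Rz(yaw) Ry(pitch) Rx(roll)).
In Python, from workcell import state, grab_frame, camera_model, job_done gives the robot as it stands.
- The arm moves only by the shell command python3 -m pendant 'ROWS' [OPENING] [FORCE]. ROWS is rows parted by semicolons, their numbers by spaces, 1 to 8 of them, each of 6 numbers: dx, dy, dz in mm, then a rotation vector rx, ry, rz in degrees; each row shifts and turns the commanded pose from where the row before left it, along the tool's axes as they then stand; what a row does not reach is not made up. A row lasts 1/10 s, in which the tool goes at most 50 mm and 8.59 degrees, less where a joint would pass 70% of its speed; a pose out of reach is approached as far as the arm can. OPENING is the finger opening in mm, set as the command begins (- or left out keeps the last). The fingers move at their own pace and stop on an object; FORCE is the grip in N (left out, the last holds). Time passes only in rows, so rows that do not move let the fingers close. It prints the time, the measured TCP pose, the force, the opening and the grip force at its end.
- state(): the state, without advancing time (a new reading comes with each control period).
- grab_frame(name): name is "side" or "top"; returns the picture (480x640x3 uint8, blue, green, red); there is no depth.
- camera_model(name): a dict with "fx", "fy", "cx", "cy" (pixels), "T" (4x4, takes a point from camera to world coordinates). Camera axes: x right, y up, looking along -z (the intrinsics and any distortion apply to the point x, -y, -z); pixel columns grow to the right and rows downward; lengths in mm; the calibration is good to about 2 mm. A picture is of the moment at which its call begins. camera_model takes no time and is no camera call.
- job_done(): hands the job in; it is judged then, once.
The state is a dict: "time_s": time; "qpos": joint angles; "qvel": joint speeds; "effort": joint torques, N m; "ee_pos": TCP position; "ee_rot": TCP orientation; "force": force on the tool from outside, world axes, zero at the start; "torque": the same for the moment, N m; "gripper_width": finger opening in mm; "gripper_force": force on a finger pad.
Only numpy, scipy, OpenCV 4.12 (cv2) and the standard library are available. Lean on these libraries where they do the work, as an engineer would, in place of code of your own. Each camera call takes 0.05 s, during which the arm holds its last target. There are 200 camera calls.

## Working session

There is one attempt and no reset: what is moved stays moved. The work goes in short steps, Python scripts to look and compute and a shell command to move; the robot and the scene stay as the last step left them, time stands still between calls to the robot, and variables do not carry over. Pictures are saved under pics/ and viewed, at most 10 in all, crops included, and the job is handed in when it is done.

```bash
mkdir -p pics; python3 - <<'E'
from workcell import *
import cv2, numpy as np
for n in("side","top"):
    cv2.imwrite(f"pics/{n}0.png",grab_frame(n)); print(n,camera_model(n))
s=state();print(s)
E
```

```text
side {'fx': 519.0810314074978, 'fy': 519.0810314074978, 'cx': 320.669789678692, 'cy': 236.2867419846988, 'T': array([[ 9.25514381e-01,  2.79482922e-01, -2.55562962e-01,
         3.35902551e+02],
       [-3.78584525e-01,  7.00321527e-01, -6.05164041e-01,
        -5.07827170e+02],
       [ 9.84322952e-03,  6.56840206e-01,  7.53965553e-01,
         7.14639138e+02],
       [ 0.00000000e+00,  0.00000000e+00,  0.00000000e+00,
         1.00000000e+00]])}
top {'fx': 618.5643942449507, 'fy': 618.5643942449507, 'cx': 318.46254102343266, 'cy': 229.23795357236767, 'T': array([[ 2.78344220e-03,  9.87891814e-01, -1.55119362e-01,
         3.94682323e+02],
       [-9.99974417e-01,  1.72757216e-03, -6.94121340e-03,
        -2.14881171e+01],
       [-6.58918800e-03,  1.55134714e-01,  9.87871349e-01,
         1.03793103e+03],
       [ 0.00000000e+00,  0.00000000e+00,  0.00000000e+00,
         1.00000000e+00]])}
{'time_s': 0.1, 'qpos': array([ 6.70373637e+01,  1.83475187e+01,  8.97012246e+01,  1.42651934e-04,
        7.20431857e+01, -1.14545304e+00]), 'qvel': array([-0.04941524, -0.08573623, -0.14533511, -0.00804394, -0.00649067,
       -0.0394299 ]), 'effort': array([-5.64592556e-04, -4.13332379e+01, -2.32507199e+01,  7.28170853e-02,
        4.22032317e-02, -4.64180766e-05]), 'ee_pos': array([213.50995186, 533.39065097, 213.19670225]), 'ee_rot': array([-1.79908092e+02, -1.97331907e-03,  1.58182771e+02]), 'force': array([ 0.21113127,  0.7104002 , -0.52243916]), 'torque': array([-0.02545931, -0.04044177,  0.02657226]), 'gripper_force': 0.0, 'gripper_width': 91.09358143659432}
```

View pics/side0.png

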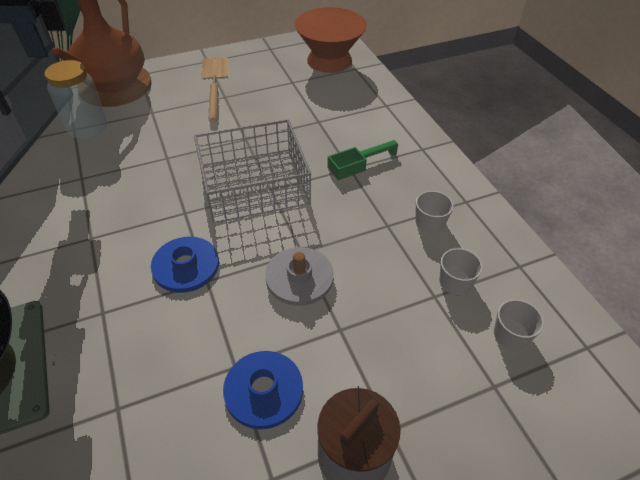

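View pics/top0.png

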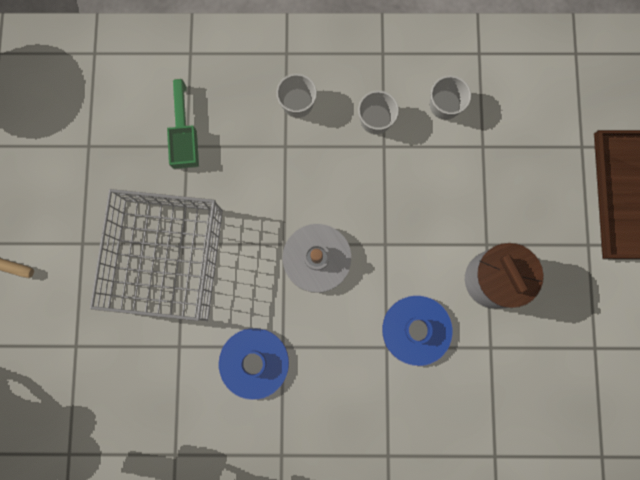

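Side view: the wooden-lidded tin is at (358,430), the grey lid with a wooden knob at (300,275), the basket at (255,170). The blue decoys are at (185,262) and (263,388). In the top view these are (510,275), (317,258), (158,255) and the blues at (418,330) and (254,363).
The only candidates for the new lid are the grey one and the two blues. Grey fits: it is steel and has a wooden knob in its collar, while the blues are excluded by colour and have no knob. I'll confirm that in a crop.

```bash
cat > h.py <<'E'
import numpy as np, cv2
from workcell import *
def proj(n,P):
    m=camera_model(n);p=np.linalg.inv(m["T"])@np.append(P,1);return np.array([m["cx"]+m["fx"]*p[0]/-p[2],m["cy"]-m["fy"]*p[1]/-p[2]])
def ray(n,uv):
    m=camera_model(n);d=np.array([(uv[0]-m["cx"])/m["fx"],-(uv[1]-m["cy"])/m["fy"],-1]);d=m["T"][:3,:3]@d
    return m["T"][:3,3],d/np.linalg.norm(d)
def plane(n,uv,z):
    o,d=ray(n,uv);return o+d*(z-o[2])/d[2]
def tri(us,ut):
    (a,d),(b,e)=ray("side",us),ray("top",ut)
    s=np.linalg.lstsq(np.c_[d,-e],b-a,rcond=None)[0]
    p,q=a+d*s[0],b+e*s[1];return (p+q)/2,np.linalg.norm(p-q)
E
python3 - <<'E'
import cv2,numpy as np
s=cv2.imread("pics/side0.png");t=cv2.imread("pics/top0.png")
c=[s[380:480,300:420],t[225:325,455:575],s[235:310,255:345][:75,:90],t[215:290,272:362]]
w=[cv2.resize(x,(400,300),interpolation=cv2.INTER_CUBIC) for x in c]
cv2.imwrite("pics/crop1.png",np.vstack([np.hstack(w[:2]),np.hstack(w[2:])]))
E
```

```text
(no output)
```

View pics/crop1.png

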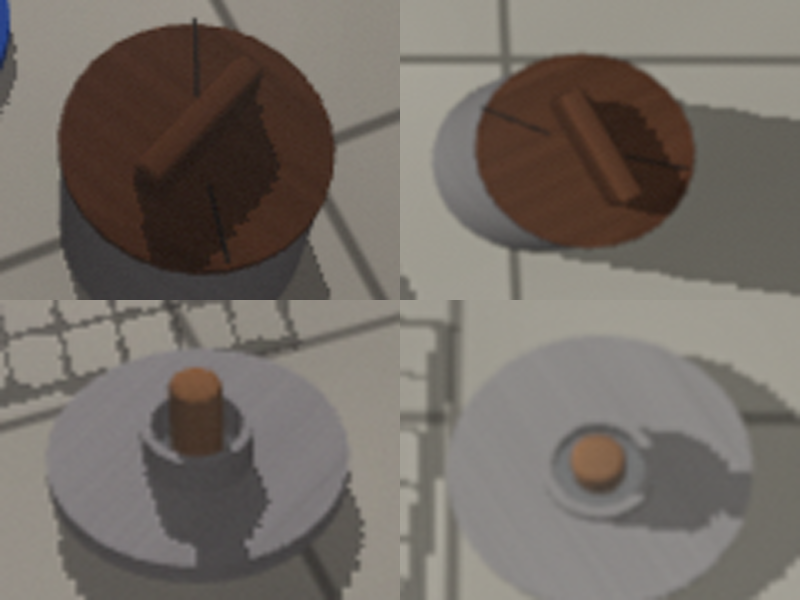

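The crop confirms it: top row is the cracked wooden lid with its ridge, bottom row the grey steel outer lid with the orange knob inside its collar. Next I'll measure them.

```bash
cat >> h.py <<'E'
def big(mask,box):
    m=np.zeros_like(mask);x0,y0,x1,y1=box;m[y0:y1,x0:x1]=mask[y0:y1,x0:x1]
    m=cv2.morphologyEx(m,cv2.MORPH_CLOSE,np.ones((5,5)))
    return max(cv2.findContours(m,cv2.RETR_EXTERNAL,cv2.CHAIN_APPROX_NONE)[0],key=cv2.contourArea)
def wood(im,lo=(0,70,30)): return cv2.inRange(cv2.cvtColor(im,cv2.COLOR_BGR2HSV),lo,(20,255,255))
E
python3 - <<'E'
from h import *
s=cv2.imread("pics/side0.png");t=cv2.imread("pics/top0.png")
A=tri((374.1,400),(506.6,256));B=tri((343.5,434.3),(523.4,291));print("ridge",A,B)
d=A[0]-B[0];print("len",np.linalg.norm(d),"ang",np.degrees(np.arctan2(d[1],d[0])),"mid",(A[0]+B[0])/2)
m=[]
for im,b,n in((s,(310,380,410,475),"side"),(t,(465,235,555,315),"top")):
    c=cv2.convexHull(big(wood(im),b));e=cv2.fitEllipse(c);m.append(e[0]);print(n,e,plane(n,e[0],95))
print("disc",tri(*m))
for n,im,b in(("side",s,(285,245,315,280)),("top",t,(300,240,335,275))):
    c=big(wood(im,(3,90,60)),b);print(n,"knob",cv2.boundingRect(c),cv2.fitEllipse(c),cv2.contourArea(c))
# new lid disc: bright/grey, low saturation vs bench
for n,im,p in(("side",s,(280,282)),("top",t,(300,270)),("side",s,(220,235)),):
    print(n,im[p[1],p[0]],cv2.cvtColor(im,cv2.COLOR_BGR2HSV)[p[1],p[0]])
# table check pixel
print(plane("top",(158,255),0),plane("side",(255,200),0))
E
```

```text
ridge (array([ 498.43526987, -294.66504542,  121.81495112]), np.float64(0.674992794389097)) (array([ 447.56207667, -317.64838262,  120.69128642]), np.float64(1.057053236003678))
len 55.835277351425816 ang 24.31235679093049 mid [ 472.99867327 -306.15671402  121.25311877]
side ((358.5242919921875, 429.1596984863281), (80.7089614868164, 84.48780059814453), 137.29684448242188) [ 472.10076758 -310.66023407   95.        ]
top ((510.1373596191406, 274.820068359375), (63.541778564453125, 66.02316284179688), 125.71846008300781) [ 473.01369412 -306.85821005   95.        ]
disc (array([ 473.48876912, -308.709759  ,   88.851074  ]), np.float64(0.07304193879885033))
side knob (293, 252, 12, 21) ((298.98175048828125, 262.2463684082031), (11.047104835510254, 22.492977142333984), 176.4034881591797) 187.0
top knob (311, 249, 11, 12) ((315.93267822265625, 254.52940368652344), (10.486384391784668, 11.187482833862305), 7.226746559143066) 90.5
side [125 123 129] [170  12 129]
top [135 136 139] [  8   7 139]
side [135 144 149] [ 19  24 149]
[513.10520095 256.93969733   0.        ] [495.10540669 199.47906418   0.        ]
```

```bash
cat >> h.py <<'E'
from scipy.spatial.transform import Rotation as Ro
def go(x,y,z,yaw):
    s=state();R=Ro.from_euler("xyz",s["ee_rot"],degrees=True);T=Ro.from_euler("xyz",[180,0,yaw],degrees=True)
    d=R.inv().apply(np.array([x,y,z])-s["ee_pos"]);print("t",s["time_s"],"tool d",d.round(2),"|d|",np.linalg.norm(d).round(1),"rv",np.degrees((R.inv()*T).as_rotvec()).round(2))
    print("d after turn",T.inv().apply(np.array([x,y,z])-s["ee_pos"]).round(2))
E
python3 - <<'E'
from h import *
s=cv2.imread("pics/side0.png");t=cv2.imread("pics/top0.png")
k=tri((298.9,256.2),(316.5,253.7));print("knob top",k)
print("grasp check z66:",plane("side",(298.9,256.2),66),plane("top",(316.5,253.7),66))
# grey disc: saturation low
for n,im,b in(("side",s,(262,245,338,303)),("top",t,(278,220,355,296))):
    L=cv2.cvtColor(im,cv2.COLOR_BGR2LAB).astype(int);m=((L[...,2]<133)).astype(np.uint8)*255
    c=cv2.convexHull(big(m,b));e=cv2.fitEllipse(c);print(n,cv2.boundingRect(c),e,plane(n,e[0],20))
# basket rim corners
T=[(112,192),(220,203),(202,319),(93,308)]
P=np.array([plane("top",u,80) for u in T]);print(P.round(1));print("mean",P.mean(0),np.linalg.norm(np.diff(P,axis=0),axis=1))
print("proj side",[proj("side",p).round() for p in P]);print("tri",tri((291,123),T[0]))
e=P[1]-P[0];print(np.degrees(np.arctan2(e[1],e[0])))
go(473,-306.5,213,24.3)
E
```

```text
knob top (array([508.20868106, -11.59643456,  63.53689843]), np.float64(0.46414358594785476))
grasp check z66: [507.32456952 -13.44915537  66.        ] [508.15045889 -11.66545864  66.        ]
side (262, 245, 75, 58) ((299.8609924316406, 274.9894714355469), (75.28362274169922, 104.52264404296875), 171.56918334960938) [506.78609039 -16.57261657  20.        ]
top (278, 221, 77, 74) ((317.0216979980469, 256.2484130859375), (70.90576171875, 95.50874328613281), 119.03016662597656) [509.28076025 -12.07765686  20.        ]
[[604.3 312.9  80. ]
 [586.8 140.9  80. ]
 [405.4 163.6  80. ]
 [421.7 332.3  80. ]]
mean [504.53065168 237.41407243  80.        ] [172.87406758 182.84735418 169.45817083]
proj side [array([287., 120.]), array([310., 177.]), array([208., 194.]), array([195., 136.])]
tri (array([610.55626222, 316.11022727,  68.89304394]), np.float64(7.653278642352301))
-95.81966567959613
t 0.1 tool d [-553.05 -683.29    1.27] |d| 879.1 rv [-5.0000e-02  1.1000e-01  1.3388e+02]
d after turn [-1.0913e+02  8.7226e+02  2.0000e-01]
```

```bash
Z="python3 -m pendant"
python3 -m pendant '-30.7 -38 0 0 0 0;-30.7 -38 0 0 0 0;-30.7 -38 0 0 0 0;-30.7 -38 0 0 0 0;-30.7 -38 0 0 0 0;-30.7 -38 0 0 0 0;-30.7 -38 0 0 0 0;-30.7 -38 0 0 0 0' 60
python3 -m pendant '-30.7 -38 0 0 0 0;-30.7 -38 0 0 0 0;-30.7 -38 0 0 0 0;-30.7 -38 0 0 0 0;-30.7 -38 0 0 0 0;-30.7 -38 0 0 0 0;-30.7 -38 0 0 0 0;-30.7 -38 0 0 0 0'
python3 -m pendant '-30.7 -38 0 0 0 8.4;-30.7 -38 0 0 0 8.4;0 0 0 0 0 8.4;0 0 0 0 0 8.4;0 0 0 0 0 8.4;0 0 0 0 0 8.4;0 0 0 0 0 8.4;0 0 0 0 0 8.4'
python3 -m pendant '0 0 0 0 0 8.4;0 0 0 0 0 8.4;0 0 0 0 0 8.4;0 0 0 0 0 8.4;0 0 0 0 0 8.4;0 0 0 0 0 8.4;0 0 0 0 0 8.4;0 0 0 0 0 8.4'
python3 -c "
from h import *
go(473,-306.5,106,24.3)"
```

```text
time_s: 0.9
ee_pos: [328.6, 158.4, 213.9]
ee_rot: [180.0, 0.0, 158.2]
force: [0.7, 1.3, -0.1]
gripper_width: 59.8
gripper_force: 0.0
time_s: 1.7
ee_pos: [443.7, -215.2, 213.6]
ee_rot: [180.0, -0.0, 158.1]
force: [0.5, 0.1, 0.5]
gripper_width: 60.3
gripper_force: 0.0
time_s: 2.5
ee_pos: [465.3, -308.0, 213.4]
ee_rot: [-179.9, -0.0, 90.6]
force: [-0.2, 0.1, -1.6]
gripper_width: 59.8
gripper_force: 0.0
time_s: 3.3
ee_pos: [465.3, -307.9, 213.4]
ee_rot: [-179.9, 0.0, 23.4]
force: [0.0, 0.0, -0.0]
gripper_width: 60.0
gripper_force: 0.0
t 3.3 tool d [  7.72   1.86 107.41] |d| 107.7 rv [-0.06  0.03 -0.86]
d after turn [  7.64   1.86 107.41]
```

```bash
python3 -m pendant '7.7 1.8 35 0 0 -0.9;0 0 40 0 0 0;0 0 30 0 0 0;0 0 5 0 0 0;0 0 4.4 0 0 0;0 0 0 0 0 0;0 0 0 0 0 0'
python3 -m pendant '0 0 0 0 0 0;0 0 0 0 0 0;0 0 0 0 0 0;0 0 0 0 0 0;0 0 0 0 0 0;0 0 0 0 0 0' 0 25
```

```text
time_s: 4.0
ee_pos: [474.3, -307.4, 101.1]
ee_rot: [179.9, -0.1, 24.7]
force: [-0.6, -0.2, 0.5]
gripper_width: 60.0
gripper_force: 0.0
time_s: 4.6
ee_pos: [473.3, -306.7, 99.5]
ee_rot: [-180.0, -0.0, 24.7]
force: [0.1, -0.4, -0.9]
gripper_width: 14.8
gripper_force: 0.1
```

```bash
python3 -m pendant '0 0 0 0 0 0;0 0 0 0 0 0;0 0 0 0 0 0;0 0 0 0 0 0' 0 25
python3 -m pendant '0 0 -5 0 0 0;0 0 -5 0 0 0;0 0 -10 0 0 0;0 0 -20 0 0 0;0 0 -30 0 0 0;0 0 -30 0 0 0;0 0 0 0 0 0'
python3 -c "
from h import *
cv2.imwrite('pics/side1.png',np.hstack([cv2.resize(grab_frame('side'),(400,300)),cv2.resize(grab_frame('top'),(400,300))]))
go(504.5,237.4,200,-6)"
```

```text
time_s: 5.0
ee_pos: [473.3, -306.8, 99.5]
ee_rot: [180.0, -0.0, 24.7]
force: [-0.4, -0.2, -0.2]
gripper_width: 12.1
gripper_force: 25.0
time_s: 5.7
ee_pos: [475.6, -308.2, 204.7]
ee_rot: [179.5, -0.3, 24.7]
force: [0.6, -0.6, -0.6]
gripper_width: 12.0
gripper_force: 25.0
t 5.8 tool d [ 2.5555e+02 -4.8136e+02 -1.6000e-01] |d| 545.0 rv [ 0.05 -0.06 30.68]
d after turn [-2.5880e+01 -5.4437e+02  1.8000e-01]
```

View pics/side1.png

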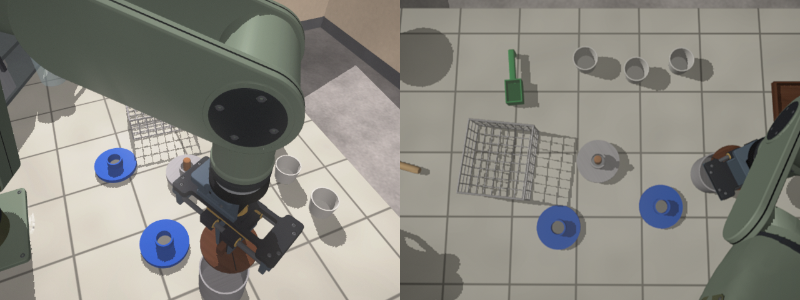

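```bash
python3 -m pendant '10.3 -20.1 0 0 0 0;21.3 -40 0 0 0 0;21.3 -40 0 0 0 0;21.3 -40 0 0 0 0;21.3 -40 0 0 0 0;21.3 -40 0 0 0 0;21.3 -40 0 0 0 0;21.3 -40 0 0 0 0'
python3 -m pendant '21.3 -40 0 0 0 0;21.3 -40 0 0 0 0;21.3 -40 0 0 0 0;21.3 -40 0 0 0 0;21.3 -40 0 0 0 0;11 -22 0 0 0 0;0 0 0 0 0 0'
python3 -c "
from h import *
a=grab_frame('side');b=grab_frame('top')
cv2.imwrite('pics/side2.png',np.hstack([cv2.resize(a[60:300,100:420],(400,300)),cv2.resize(b[130:370,20:340],(400,300))]))
go(504.5,237.4,30,24.7)"
```

```text
time_s: 6.6
ee_pos: [491.5, 34.3, 198.0]
ee_rot: [-179.9, 0.2, 24.7]
force: [1.0, -0.4, -0.9]
gripper_width: 12.0
gripper_force: 25.0
time_s: 7.3
ee_pos: [505.8, 286.1, 197.3]
ee_rot: [-180.0, 0.2, 24.9]
force: [0.2, -0.9, 0.1]
gripper_width: 11.6
gripper_force: 25.0
t 7.4 tool d [-19.64  40.63 167.93] |d| 173.9 rv [0.05 0.22 0.05]
d after turn [-20.25  40.78 167.82]
```

View pics/side2.png

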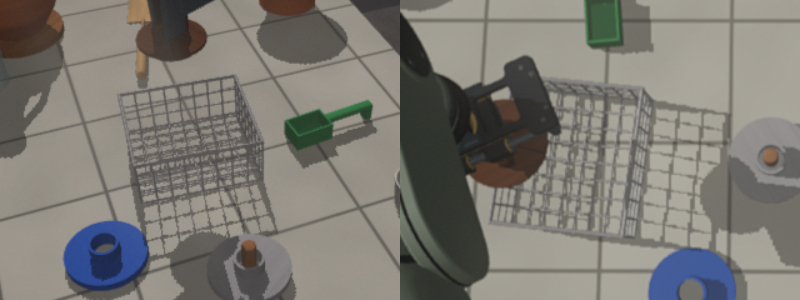

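The lid is held level (side crop (172,38)) but about 45 mm too far in +y, because I sent one row too many. I'll go back, then lower.

```bash
python3 -m pendant '-9.8 20.3 0 0 0 0;-9.8 20.3 0 0 0 0;0 0 20 0 0 0;0 0 40 0 0 0;0 0 40 0 0 0;0 0 30 0 0 0;0 0 20 0 0 0;0 0 15 0 0 0'
python3 -m pendant '0 0 0 0 0 0;0 0 0 0 0 0'
python3 -m pendant '0 0 0 0 0 0;0 0 0 0 0 0;0 0 0 0 0 0;0 0 0 0 0 0' 40
python3 -m pendant '0 0 -30 0 0 0;0 0 -45 0 0 0;0 0 -45 0 0 0;0 0 -45 0 0 0;0 0 0 0 0 0'
python3 -c "
from h import *
go(508,-11.7,170,24.7)"
```

```text
time_s: 8.2
ee_pos: [504.6, 235.8, 32.5]
ee_rot: [180.0, 0.2, 24.6]
force: [-0.7, -0.2, -0.9]
gripper_width: 11.8
gripper_force: 25.0
time_s: 8.4
ee_pos: [506.0, 237.1, 34.6]
ee_rot: [180.0, 0.0, 24.6]
force: [-0.5, -0.7, -0.9]
gripper_width: 11.7
gripper_force: 25.0
time_s: 8.8
ee_pos: [506.3, 238.4, 35.1]
ee_rot: [-180.0, -0.1, 24.7]
force: [-0.9, 0.7, -1.1]
gripper_width: 39.5
gripper_force: 0.0
time_s: 9.3
ee_pos: [509.6, 240.0, 206.8]
ee_rot: [180.0, -0.8, 24.7]
force: [-0.3, 0.1, -0.3]
gripper_width: 40.0
gripper_force: 0.0
t 9.3 tool d [-107.08  227.98   35.22] |d| 254.3 rv [ 0.   -0.84 -0.01]
d after turn [-106.58  227.97   36.76]
```

```bash
python3 -m pendant '-18 38 6 0 0 0;-18 38 6 0 0 0;-18 38 6 0 0 0;-18 38 6 0 0 0;-18 38 6 0 0 0;-17 38 5 0 0 0;0 0 0 0 0 0;0 0 0 0 0 0' 60
python3 -c "
from h import *
go(508,-11.7,43,24.7)
a=grab_frame('side');b=grab_frame('top');cv2.imwrite('pics/s3.png',a);cv2.imwrite('pics/t3.png',b)
cv2.imwrite('pics/v3.png',np.vstack([np.hstack([cv2.resize(a[380:480,300:420],(400,300)),cv2.resize(b[225:325,435:555],(400,300))]),np.hstack([cv2.resize(a,(400,300)),cv2.resize(b,(400,300))])]))"
```

```text
time_s: 10.1
ee_pos: [503.7, -14.0, 164.1]
ee_rot: [-179.9, 0.0, 24.6]
force: [0.5, 0.7, -0.1]
gripper_width: 60.1
gripper_force: 0.0
t 10.1 tool d [  4.97  -0.22 121.1 ] |d| 121.2 rv [-0.05  0.03 -0.14]
d after turn [  4.91  -0.32 121.11]
```

View pics/v3.png

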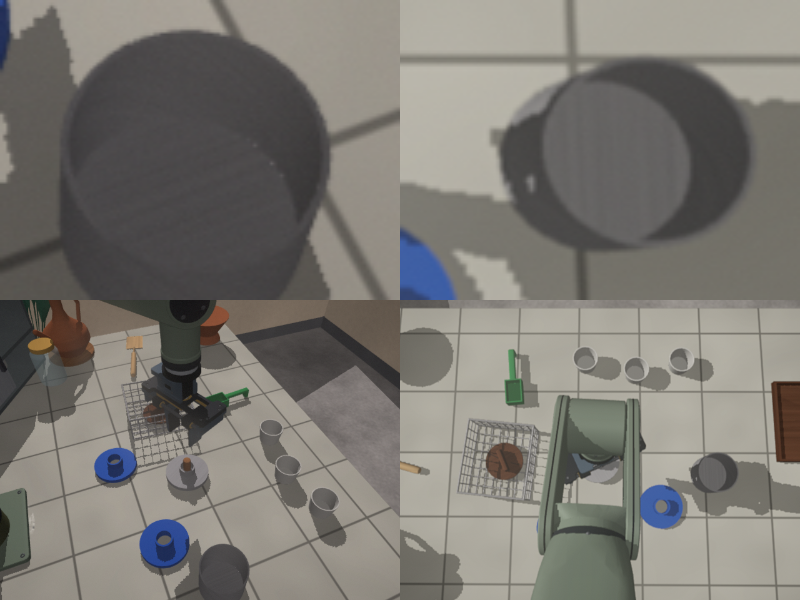

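The old lid is in the basket (bottom-right panel (505,460)). The tin stands empty: its rim shows in the side crop from (62,155) to (330,160) with its top at (195,30), and in the top crop its right edge is at (750,155). I'll cast rim points onto z=90 and fit a circle, and grasp the knob in the meantime.

```bash
python3 - <<'E'
from h import *
def circ(P):
    A=np.c_[2*P[:,:2],np.ones(len(P))];x=np.linalg.lstsq(A,(P[:,:2]**2).sum(1),rcond=None)[0]
    return x[:2],np.sqrt(x[2]+x[0]**2+x[1]**2)
S=[(62,150),(330,150),(195,30),(115,58),(290,75),(320,115),(73,105)]
T=[(750,155),(650,58),(700,72),(735,105),(738,195),(705,230),(645,249)]
S=[(300+x/3.3333-.35,380+y/3-.33) for x,y in S];T=[(435+(x-400)/3.3333-.35,225+y/3-.33) for x,y in T]
for n,U in(("side",S),("top",T)):
    for z in (90,):
        P=np.array([plane(n,u,z) for u in U]);c,r=circ(P);print(n,z,c,r,(np.linalg.norm(P[:,:2]-c,axis=1)-r).round(1))
E
python3 -m pendant '5 -0.2 30 0 0 0;0 0 40 0 0 0;0 0 30 0 0 0;0 0 16 0 0 0;0 0 5 0 0 0;0 0 0 0 0 0;0 0 0 0 0 0'
python3 -c "
from h import *
go(508,-11.7,43,24.7)"
```

```text
side 90 [ 473.51657848 -308.41932393] 48.08193102978664 [ 0.6  0.3  1.5 -1.1 -0.9 -0.1 -0.3]
top 90 [ 473.2644103  -304.16305316] 48.90757059775074 [ 0.3 -0.8  0.5  0.6 -0.8 -0.7  0.8]
time_s: 10.9
ee_pos: [509.5, -10.7, 44.5]
ee_rot: [179.9, -0.1, 24.7]
force: [0.1, -0.3, -0.7]
gripper_width: 60.0
gripper_force: 0.0
t 10.9 tool d [-1.75  0.26  1.52] |d| 2.3 rv [ 0.05 -0.12  0.04]
d after turn [-1.75  0.26  1.52]
```

```bash
python3 -m pendant '-1.7 0.2 1 0 0 0;0 0 0 0 0 0;0 0 0 0 0 0;0 0 0 0 0 0;0 0 0 0 0 0;0 0 0 0 0 0;0 0 0 0 0 0;0 0 0 0 0 0' 0 40
python3 -m pendant '0 0 0 0 0 0;0 0 0 0 0 0'
python3 -c "
from h import *
go(508,-11.7,43,24.7)"
```

```text
time_s: 11.7
ee_pos: [506.9, -12.1, 42.6]
ee_rot: [-180.0, 0.0, 24.7]
force: [-0.4, 1.1, 1.4]
gripper_width: 19.0
gripper_force: 40.0
time_s: 11.9
ee_pos: [506.9, -12.0, 42.6]
ee_rot: [-180.0, 0.0, 24.7]
force: [-0.8, 1.8, 1.1]
gripper_width: 19.1
gripper_force: 40.0
t 11.9 tool d [ 1.14  0.15 -0.44] |d| 1.2 rv [-0.02  0.   -0.02]
d after turn [ 1.14  0.15 -0.44]
```

```bash
python3 -m pendant '0 0 -5 0 0 0;0 0 -10 0 0 0;0 0 -25 0 0 0;0 0 -40 0 0 0;0 0 -40 0 0 0;0 0 -27 0 0 0;0 0 0 0 0 0;0 0 0 0 0 0'
python3 -c "
from h import *
go(472.8,-306.8,185,24.7)
a=grab_frame('side');b=grab_frame('top')
cv2.imwrite('pics/v4.png',np.hstack([cv2.resize(a[130:370,150:470],(400,300)),cv2.resize(b[130:370,180:500],(400,300))]))"
```

```text
time_s: 12.7
ee_pos: [506.7, -12.3, 189.6]
ee_rot: [180.0, -0.0, 24.7]
force: [-0.5, 0.7, -3.3]
gripper_width: 18.9
gripper_force: 40.0
t 12.7 tool d [-153.71  253.42    4.6 ] |d| 296.4 rv [ 0.02 -0.01 -0.02]
d after turn [-153.8   253.37    4.56]
```

View pics/v4.png

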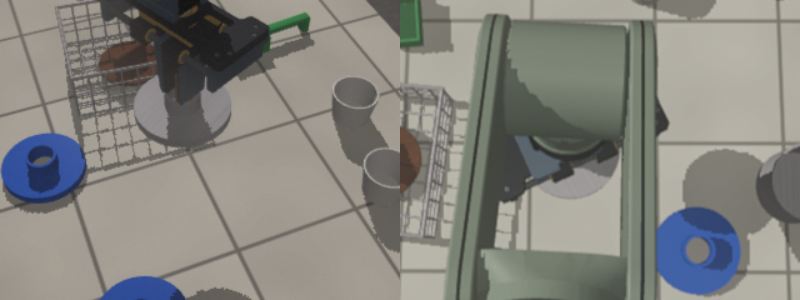

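The lid hangs level (side crop (183,108)), and the force of −3.3 N matches both halves. Moving over the tin.

```bash
python3 -m pendant '-13.7 22.4 0 0 0 0;-20 33 0 0 0 0;-22 36.3 0 0 0 0;-22 36.3 0 0 0 0;-22 36.3 0 0 0 0;-22 36.3 0 0 0 0;-18 29.8 0 0 0 0;-14 23 0 0 0 0'
python3 -m pendant '0 0 0 0 0 0;0 0 0 0 0 0;0 0 0 0 0 0;0 0 0 0 0 0'
python3 -c "
from h import *
go(472.8,-306.8,146,24.7)"
```

```text
time_s: 13.6
ee_pos: [471.8, -308.4, 187.2]
ee_rot: [-179.8, 0.1, 24.6]
force: [0.6, 0.6, -1.9]
gripper_width: 19.0
gripper_force: 40.0
time_s: 14.0
ee_pos: [473.1, -305.5, 189.0]
ee_rot: [-179.9, 0.0, 24.8]
force: [-0.1, -1.0, -3.2]
gripper_width: 18.7
gripper_force: 40.0
t 14.0 tool d [-0.82  1.1  43.02] |d| 43.0 rv [-0.07  0.02  0.05]
d after turn [-0.84  1.05 43.02]
```

```bash
python3 -m pendant '-0.8 1 20 0 0 0;0 0 20 0 0 0;0 0 8 0 0 0;0 0 6 0 0 0;0 0 3 0 0 0;0 0 0 0 0 0;0 0 0 0 0 0;0 0 0 0 0 0'
python3 -c "
from h import *
go(472.8,-306.8,120.6,24.7);print(state()['force'],state()['torque'])"
```

```text
time_s: 14.8
ee_pos: [473.2, -308.2, 133.2]
ee_rot: [179.9, -0.0, 24.7]
force: [0.9, -0.3, -4.1]
gripper_width: 19.3
gripper_force: 40.0
t 14.8 tool d [ 0.16 -1.43 12.6 ] |d| 12.7 rv [ 0.07 -0.04 -0.02]
d after turn [ 0.17 -1.41 12.6 ]
[ 0.94522469 -0.30577168 -4.14306082] [-0.02977498  0.17538643  0.04642152]
```

```bash
python3 -m pendant '0.2 -1 0 0 0 0;0 0 1.5 0 0 0;0 0 1.5 0 0 0;0 0 0 0 0 0;0 0 0 0 0 0'
python3 -m pendant '0 0 1.5 0 0 0;0 0 1.5 0 0 0;0 0 0 0 0 0;0 0 0 0 0 0'
python3 -c "
from h import *
go(472.8,-306.8,120.6,24.7);print(state()['force'],state()['torque'])"
```

```text
time_s: 15.3
ee_pos: [472.6, -306.8, 129.4]
ee_rot: [-180.0, 0.0, 24.7]
force: [0.1, -0.6, -3.9]
gripper_width: 19.0
gripper_force: 40.0
time_s: 15.7
ee_pos: [472.6, -306.9, 126.4]
ee_rot: [-180.0, -0.0, 24.7]
force: [-0.0, -0.5, -1.9]
gripper_width: 18.7
gripper_force: 40.0
t 15.7 tool d [0.2  0.01 5.83] |d| 5.8 rv [-0.01 -0.   -0.02]
d after turn [0.2  0.01 5.83]
[-0.02158583 -0.4939412  -1.91634865] [-0.04528792  0.12079083  0.00300702]
```

```bash
python3 -m pendant '0 0 1.5 0 0 0;0 0 0 0 0 0;0 0 0 0 0 0'
python3 -m pendant '0 0 1.5 0 0 0;0 0 0 0 0 0;0 0 0 0 0 0'
python3 -m pendant '0 0 1 0 0 0;0 0 0 0 0 0;0 0 0 0 0 0'
python3 -m pendant '0 0 1 0 0 0;0 0 0 0 0 0;0 0 0 0 0 0'
python3 -m pendant '0 0 0.8 0 0 0;0 0 0 0 0 0;0 0 0 0 0 0;0 0 0 0 0 0'
python3 -c "
from h import *
print(state()['ee_pos'],state()['force'],state()['torque'])"
```

```text
time_s: 16.0
ee_pos: [472.6, -306.9, 125.0]
ee_rot: [-180.0, -0.0, 24.7]
force: [0.1, -0.6, -1.8]
gripper_width: 19.0
gripper_force: 40.0
time_s: 16.3
ee_pos: [472.6, -306.9, 123.5]
ee_rot: [-180.0, 0.0, 24.7]
force: [-0.1, -0.9, -2.6]
gripper_width: 19.1
gripper_force: 40.0
time_s: 16.6
ee_pos: [472.6, -306.9, 122.5]
ee_rot: [-180.0, -0.0, 24.7]
force: [0.0, 0.1, -3.0]
gripper_width: 18.9
gripper_force: 40.0
time_s: 16.9
ee_pos: [472.6, -306.9, 121.5]
ee_rot: [-180.0, 0.0, 24.7]
force: [-0.1, -0.4, -2.5]
gripper_width: 18.9
gripper_force: 40.0
time_s: 17.3
ee_pos: [472.6, -306.9, 120.7]
ee_rot: [-180.0, -0.0, 24.7]
force: [0.6, 0.3, -2.2]
gripper_width: 19.0
gripper_force: 40.0
[ 472.60632499 -306.87977641  120.69749312] [ 0.62403741  0.34091878 -2.15791426] [-0.04460413  0.1619614   0.02033975]
```

Contact is due about now, so I'll go on in small steps until the force shows seating.

```bash
python3 -m pendant '0 0 0.5 0 0 0;0 0 0 0 0 0;0 0 0 0 0 0;0 0 0 0 0 0'
python3 -m pendant '0 0 0.5 0 0 0;0 0 0 0 0 0;0 0 0 0 0 0;0 0 0 0 0 0'
```

```text
time_s: 17.7
ee_pos: [472.7, -306.9, 120.5]
ee_rot: [180.0, -0.0, 24.7]
force: [-1.6, 1.0, 1.3]
gripper_width: 18.8
gripper_force: 40.0
time_s: 18.1
ee_pos: [472.7, -306.9, 120.5]
ee_rot: [180.0, -0.0, 24.7]
force: [-2.6, 1.7, 5.9]
gripper_width: 19.0
gripper_force: 40.0
```

```bash
python3 -c "
from h import *
a=grab_frame('side');b=grab_frame('top');cv2.imwrite('pics/s5.png',a)
print(proj('side',(473.2,-306.5,98)),proj('side',(473.2,-306.5,0)))
cv2.imwrite('pics/v5.png',np.hstack([cv2.resize(a[360:480,290:450],(600,450)),cv2.resize(b[225:325,435:555],(200,450))]))"
```

```text
[358.0507859 424.6599245] [353.36115029 452.68024834]
```

View pics/v5.png

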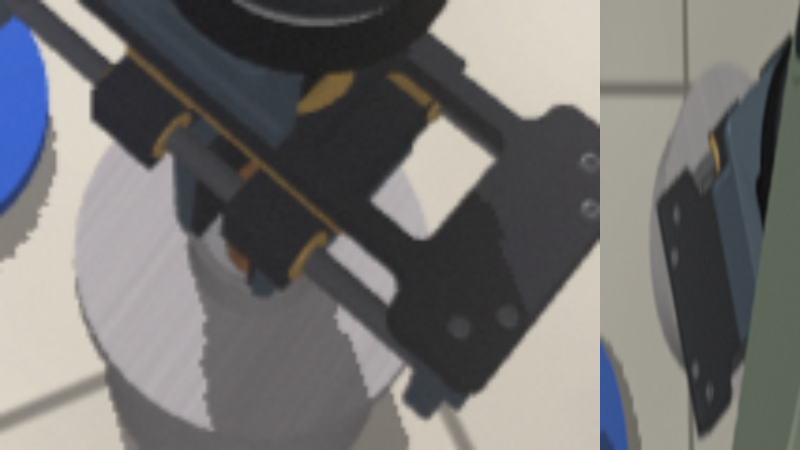

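The lid seated at TCP z=120.5 (120.6 expected) with a contact force of 6 N, and the picture shows it sitting flat on the tin (side crop (250,270)). Now I'll relieve the push, let go, and check before taking the collar.

```bash
python3 -m pendant '0 0 -0.6 0 0 0;0 0 0 0 0 0;0 0 0 0 0 0'
python3 -m pendant '0 0 0 0 0 0;0 0 0 0 0 0;0 0 0 0 0 0;0 0 0 0 0 0;0 0 0 0 0 0;0 0 0 0 0 0' 64
python3 -m pendant '0 0 -20 0 0 0;0 0 -40 0 0 0;0 0 -40 0 0 0;0 -40 -20 0 0 0;0 -45 0 0 0 0;0 -45 0 0 0 0;0 0 0 0 0 0;0 0 0 0 0 0'
python3 -c "
from h import *
a=grab_frame('side');b=grab_frame('top');cv2.imwrite('pics/s6.png',a);cv2.imwrite('pics/t6.png',b)
go(472.6,-306.9,240,24.7)
cv2.imwrite('pics/v6.png',np.hstack([cv2.resize(a[380:480,300:420],(400,300)),cv2.resize(b[225:325,435:555],(400,300))]))"
```

```text
time_s: 18.5
ee_pos: [472.7, -306.9, 120.6]
ee_rot: [180.0, -0.0, 24.7]
force: [-1.4, 1.2, 4.7]
gripper_width: 19.1
gripper_force: 40.0
time_s: 19.1
ee_pos: [472.6, -306.9, 120.2]
ee_rot: [-180.0, -0.0, 24.7]
force: [-0.0, 1.1, 0.1]
gripper_width: 63.0
gripper_force: 0.0
time_s: 19.9
ee_pos: [418.4, -188.4, 240.9]
ee_rot: [179.9, -0.1, 24.8]
force: [-0.2, -1.1, 0.2]
gripper_width: 64.0
gripper_force: 0.0
t 20.0 tool d [ -0.31 129.01   0.6 ] |d| 129.0 rv [ 0.05 -0.03 -0.03]
d after turn [ -0.38 129.01   0.47]
```

View pics/v6.png

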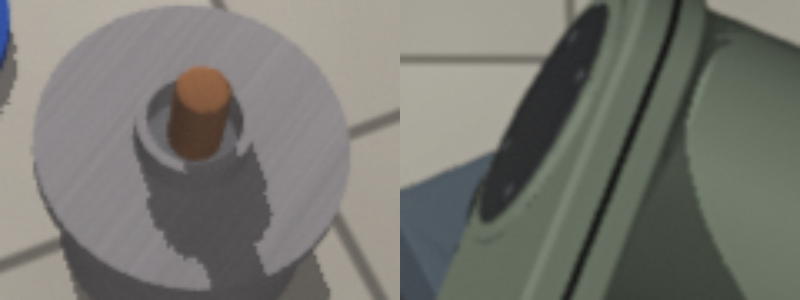

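The double lid sits level on the rim: disc in the side crop from x=35 to 350, knob top (204,77), collar centre about (193,122). A position check follows.

```bash
python3 - <<'E'
from h import *
f=lambda x,y:(300+x/3.3333-.35,380+y/3-.33)
print("knob@144",plane("side",f(204,77),144))
print("collar x-extents@118",plane("side",f(193.5,122),118))
U=[f(*p) for p in((35,140),(350,150),(180,6),(60,75),(110,28),(270,30),(325,80))]
P=np.array([plane("side",u,98) for u in U]);A=np.c_[2*P[:,:2],np.ones(7)];x=np.linalg.lstsq(A,(P[:,:2]**2).sum(1),rcond=None)[0];print("disc@98",x[:2],np.sqrt(x[2]+x[0]**2+x[1]**2))
E
python3 -m pendant '0 43 0 0 0 0;0 43 0 0 0 0;-0.3 42.8 0 0 0 0;0 0 20 0 0 0;0 0 0 0 0 0;0 0 0 0 0 0;0 0 0 0 0 0'
python3 -c "
from h import *
go(472.6,-306.9,100.5,24.7)"
```

```text
knob@144 [ 475.26149134 -302.62039988  144.        ]
collar x-extents@118 [ 470.51348281 -308.26709112  118.        ]
disc@98 [ 471.86491315 -308.25909287] 55.94528276985183
time_s: 20.7
ee_pos: [472.1, -306.0, 221.0]
ee_rot: [180.0, -0.0, 24.7]
force: [0.6, 0.8, -0.5]
gripper_width: 64.2
gripper_force: 0.0
t 20.7 tool d [4.0000e-02 9.4000e-01 1.2049e+02] |d| 120.5 rv [ 0.04 -0.03 -0.01]
d after turn [1.1000e-01 1.0200e+00 1.2049e+02]
```

```bash
python3 -m pendant '0 0.5 40 0 0 0;0 0 40 0 0 0;0 0 20 0 0 0;0 0 10 0 0 0;0 0 6 0 0 0;0 0 0 0 0 0;0 0 0 0 0 0;0 0 0 0 0 0'
python3 -c "
from h import *
go(472.6,-306.9,101,24.7)"
```

```text
time_s: 21.5
ee_pos: [472.8, -306.8, 105.6]
ee_rot: [179.9, -0.1, 24.7]
force: [-0.2, 0.7, 0.5]
gripper_width: 64.2
gripper_force: 0.0
t 21.5 tool d [-0.21 -0.05  4.6 ] |d| 4.6 rv [ 0.12 -0.08 -0.01]
d after turn [-0.21 -0.04  4.6 ]
```

```bash
python3 -m pendant '0 0 2.5 0 0 0;0 0 2 0 0 0;0 0 0 0 0 0;0 0 0 0 0 0'
python3 -m pendant '0 0 0 0 0 0;0 0 0 0 0 0;0 0 0 0 0 0;0 0 0 0 0 0;0 0 0 0 0 0;0 0 0 0 0 0;0 0 0 0 0 0' 0 20
python3 -m pendant '0 0 -2 0 0 0;0 0 -2 0 0 0;0 0 0 0 0 0;0 0 0 0 0 0'
```

```text
time_s: 21.9
ee_pos: [472.0, -306.4, 99.7]
ee_rot: [-180.0, 0.0, 24.7]
force: [0.1, -0.2, 0.0]
gripper_width: 64.1
gripper_force: 0.0
time_s: 22.6
ee_pos: [472.1, -306.4, 99.8]
ee_rot: [180.0, -0.0, 24.7]
force: [-1.3, 0.1, 1.0]
gripper_width: 41.7
gripper_force: 20.0
time_s: 23.0
ee_pos: [471.9, -306.3, 103.8]
ee_rot: [-180.0, 0.0, 24.7]
force: [-0.3, 0.9, -1.7]
gripper_width: 42.0
gripper_force: 20.0
```

Gripped at 42 mm, and the −1.7 N fits the outer lid alone. Lifting straight up.

```bash
python3 -m pendant '0 0 -4 0 0 0;0 0 -6 0 0 0;0 0 -8 0 0 0;0 0 -10 0 0 0;0 0 -10 0 0 0;0 0 -12 0 0 0;0 0 -12 0 0 0;0 0 -12 0 0 0'
python3 -m pendant '0 0 -12 0 0 0;0 0 -10 0 0 0;0 0 -6 0 0 0;0 0 -4 0 0 0;0 0 0 0 0 0;0 0 0 0 0 0;0 0 0 0 0 0;0 0 0 0 0 0'
python3 -c "
from h import *
a=grab_frame('side');b=grab_frame('top')
go(472,-306.4,210,24.7)
cv2.imwrite('pics/v7.png',np.hstack([cv2.resize(a[240:480,200:520],(480,360)),cv2.resize(b,(320,360))]))"
```

```text
time_s: 23.8
ee_pos: [472.1, -306.4, 179.1]
ee_rot: [180.0, -0.0, 24.7]
force: [0.5, 0.3, -1.1]
gripper_width: 42.3
gripper_force: 20.0
time_s: 24.6
ee_pos: [471.9, -306.2, 209.3]
ee_rot: [-179.9, 0.0, 24.7]
force: [-0.1, -1.0, -0.8]
gripper_width: 42.3
gripper_force: 20.0
t 24.7 tool d [ 0.    0.09 -0.5 ] |d| 0.5 rv [-0.03  0.02 -0.02]
d after turn [ 0.    0.09 -0.5 ]
```

View pics/v7.png

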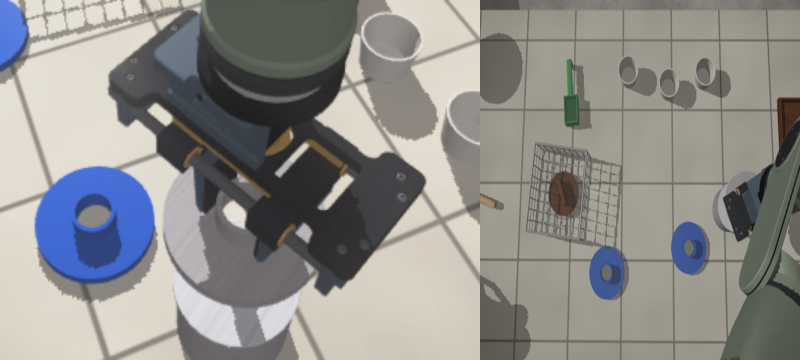

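The outer lid is held level at side crop (240,230). The bright inner lid is seated on the tin below it at (235,310), its knob gone from the collar. The old lid is in the basket at (563,193), and cups, scoop and basket are unmoved.

```bash
python3 -c "
from workcell import *
print(job_done())"
```

```text
the job is handed in; nothing more can be done
None
```

I handed the job in at about 25 s: the old lid is in the basket, the new double lid was seated in the tin and let go, and the arm is now holding the outer lid level above the tin, about 50 mm clear of the knob, with the inner lid still seated.

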